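# Drift the casting box shut

### The job

Take the tapered drift with the square head out of the pin rack and push it point first, upright, down through the two overlapping holes of the casting box (the tongue of the sliding wall and the lug under it), so that the holes pull into line and the wall closes. Push it fully home, collar down on the tongue, then let go and leave it standing there.

Things in the scene. Friction and masses are not known exactly. Their poses are not given: they have to be found in the camera images.
- drift_head (a point): Middle of the head of the loose wooden drift (0.14 kg), hung upright in one of a rack's 3 holes. Downwards: square head 38x38x42 mm (the grip), collar 50 dia x 8, straight shank 31 dia x 30, taper 50 long to a 6 mm tip. This point is 29 mm above the collar's underside, 109 above the tip. z up the drift; x, y square to the head. Its rack neighbours, 95 mm off, have round heads: not wanted.
- lug_hole (a point): Centre of the casting box's fixed lug hole, 36 mm wide, at the lug's top face, 100 mm above the table. The lug is a 14 mm plate bridging open space 72 mm high, outside one end of the wooden box (300x190x110 mm, white plaster flower inside). z up, x towards the box. The 10 mm tongue lies on the lug: with the drift home, its head's middle is 39 mm above this point.
- cheek_hole (a point): Centre of the 36 mm hole in the tongue, at its top face, 110 mm above the table. The tongue is a darker wooden strip 70 mm wide, part of the box's sliding end wall, lying over the lug. At first its hole is 9 to 12 mm off the lug's hole, away from the box. A tip started midway between the two hole centres passes both. Axes as lug_hole.
- cheek (a joint): Slide of the end wall with its tongue, in m: 0 is closed, holes in line; positive is open, the tongue's hole that far off the lug's, away from the box (-x of lug_hole). About 5 N of friction, no spring: it stays where it is left.
Things that resemble listed ones, but are neither listed nor needed, are in the scene too. Leave any red or turquoise look-alike of the part that bears drift_head alone.

How it is judged:
At the end, for the whole second after the job is handed in: The drift stands upright (within 10 degrees) in both holes of the casting box, point down, fully home (collar within 8 mm of the tongue), its head within 12 mm of the lug hole's axis, and the two holes are in line within 6 mm; the drift is let go (z of drift_head in the frame of lug_hole between 0.03 and 0.047 m and horizontal distance between drift_head and lug_hole below 0.012 m and angle between drift_head's own z axis and vertical below 0.17 rad and value of joint cheek between -0.006 and 0.006 m); the robot touches nothing.
It also fails if it takes over 42 s, if anything falls off the work surface, if the arm or the gripper's body presses on something with over 40 N, if the wrist force passes 120 N, or if a joint passes its speed limit or range.

### The arm

A 6-joint arm with a two-finger parallel gripper is mounted at the origin on the work surface. World frame = base frame: x ahead of the robot, y to its left, z up, the work surface at z = 0. Lengths are in m, angles in rad, forces in N, time in s.
With the tool pointing down it reaches from about 0.3 to 0.875 m from the base axis. Payload 6.4 kg.
Tool frame: the origin (TCP) lies midway between the tips of the shut fingers; the grasp point (between the pads) lies 19 mm behind it; z points along the fingers, y is the direction in which the jaws open and shut (so a half turn about z gives the same grasp; the last joint's range is limited). The gripper opens to 88 mm and grips with 3 to 60 N. Pads are 18 mm wide; open, the fingers measure 123 mm over their backs; the gripper's body (75 mm by 187 mm) begins 45 mm behind the grasp point.
Start: joints at [-1.438, 0.181, 1.607, -0, 1.354, -0.206], TCP at [0.191, -0.542, 0.239] pointing down, gripper open.
Joint ranges: [-2.99, 2.99], [-0.89, 2.07], [0.3, 2.58], [-1.14, 4.28], [0, 2.63], [-3.12, 3.12]. Speed limits (rad/s): [2.57, 2.57, 3.01, 3.14, 3.14, 3.14].

### API

Orientations are given as a unit quaternion [x, y, z, w].
In Python, from cell import state, camera, get_calibration, close_job, spot_in gives the robot as it stands. The module is installed in compiled form; this text tells all that it offers.
- The arm moves only by the tool arm_command, never from a script. Its argument "rows" is a list that holds one entry, the list of rows, each a list of 7 numbers: the shift along the tool's x, y, z scaled (see below), then the turn, a rotation vector about the tool's x, y, z scaled (see below), then the finger opening in mm, from 0 to 88.1. A call has 1 to 8 rows; each row is the pose to reach, as a shift and turn from the pose commanded when the call began, along the tool's axes at that moment; what a row does not reach only later rows make up. The controller multiplies each number of a shift by 0.75 m and each number of a turn by 2 rad. A row lasts 1/12 s, in which the tool goes at most 41.7 mm and 7.16 degrees, less where a joint would pass 70% of its speed; a pose out of reach is approached as far as the arm can. A call with a number of a shift or a turn outside -1 to 1 is refused whole. A call with a gripper value outside its range is refused whole. The fingers move at their own pace and stop on an object; "newtons" is the grip in N (left out, the last holds). Time passes only in rows, so rows that repeat a pose let the fingers close. It gives the time, the measured TCP pose, the force and the opening at its end, in the units of the state.
- state(): the state, without advancing time (a new reading comes with each control period).
- camera(name): name is "scene" or "top" or "wrist"; returns the picture (420x560x3 uint8, red, green, blue); there is no depth.
- get_calibration(name): a dict with "fx", "fy", "cx", "cy" (pixels), "k1" (the pictures are not rectified: a ray, as slopes to the right and down, at radius r is drawn at 1 + k1 r^2 times it, then the intrinsics apply), "cam_to_world" (4x4, takes a point from camera to world coordinates). Camera axes: x right, y down, z forward; pixel columns grow to the right and rows downward; lengths in m; the calibration is good to about 2 mm. A picture is of the moment at which its call begins: read the wrist's pose just before it. get_calibration takes no time and is no camera call; for the wrist camera it gives the pose at the moment of the call.
- close_job(): hands the job in, once; it reports no verdict.
Trained networks look in the newest picture that a camera, given by its name, has taken for a name from the list of things; names that differ only in an ending like _2 or _b are one class to them, and where a whole thing is asked for, a point or a joint stands for the part that bears it (a point fixed in the world has none). Each returns a list of dicts, best first, with "conf" (0 to 1); they miss things now and then, are a little off and sometimes report something else, mostly with a low value. They report only what shows in the picture. A call takes as long as a camera call. They do not tell look-alikes from the thing itself.
- spot_in(camera, query): "point" ([x, y, z] in m, in the coordinates of the camera as it stood for that picture, good to about 4 mm: the middle of the surface that is visible of it).
The state is a dict: "time_s": time; "joint_pos": joint angles; "joint_velocities": joint speeds; "effort": joint torques, N m; "tcp_pos": TCP position; "ee_rot": TCP orientation; "contact_force": force on the tool from outside, world axes, zero at the start; "wrist_torque": the same for the moment, N m; "gripper_width": finger opening in m.
Only numpy, scipy, OpenCV 4.12 (cv2) and the standard library are available. Lean on these libraries where they do the work, as an engineer would, in place of code of your own. Each camera call takes 0.05 s, during which the arm holds its last target. There are 200 camera calls.

## Working session

There is one attempt and no reset: what is moved stays moved. The work goes in short steps, Python scripts to look and compute and a tool call to move; the robot and the scene stay as the last step left them, time stands still between calls to the robot, and variables do not carry over. Pictures are saved under pics/ and viewed, about 8 in all and at most 12, crops included, and the job is handed in when it is done.

Besides the shell and the picture viewer there is one more tool, called after "Call:" by a JSON object that holds its "name" and its "arguments". arm_command: Moves the arm, as the interface text tells. Its arguments: {"type":"object","properties":{"rows":{"type":"array","items":{"type":"array","items":{"type":"array","items":{"type":"number"}}}},"newtons":{"type":"number"}},"required":["rows"]}

```bash
mkdir -p pics; cat > h.py <<'E'
import numpy as np, cv2
from cell import *
def snap(n,f=None):
    im=camera(n)
    if f: cv2.imwrite('pics/'+f,im[:,:,::-1])
    return im
def spots(n,q):
    C=np.array(get_calibration(n)["cam_to_world"]); out=[]
    for d in spot_in(n,q):
        p=C@np.r_[d["point"],1]; out.append((round(d["conf"],2),p[:3].round(4),proj(n,p[:3]).round(0)))
    return out
def proj(n,p):
    k=get_calibration(n);C=np.array(k["cam_to_world"]);c=C[:3,:3].T@(np.array(p)-C[:3,3]);s=c[:2]/c[2];s=s*(1+k["k1"]*(s@s))
    return np.array([k["fx"]*s[0]+k["cx"],k["fy"]*s[1]+k["cy"]])
def pix(n,u,v,z):
    k=get_calibration(n);C=np.array(k["cam_to_world"]);s0=np.array([(u-k["cx"])/k["fx"],(v-k["cy"])/k["fy"]]);s=s0.copy()
    for _ in range(20): s=s0/(1+k["k1"]*(s@s))
    d=C[:3,:3]@np.r_[s,1];return C[:3,3]+d*(z-C[2,3])/d[2]
E
python3 - <<'E'
from h import *
a=snap('scene');b=snap('top')
cv2.imwrite('pics/a.png',cv2.resize(np.vstack([a,b])[:,:,::-1],None,fx=.71,fy=.71))
cv2.imwrite('pics/top.png',cv2.resize(b[:,:,::-1],(800,600)))
for n in('scene','top'):
  for q in('drift_head','lug_hole','cheek_hole','cheek'):print(n,q,*spots(n,q),sep='\n ')
s=state();print(s)
E
```

```text
scene
 drift_head
 (0.85, array([ 0.6678, -0.1206,  0.1101]), array([276., 278.]))
 (0.84, array([ 0.4624, -0.254 ,  0.1097]), array([141., 255.]))
 (0.68, array([ 0.5639, -0.2239,  0.137 ]), array([188., 267.]))
 (0.68, array([ 0.4202, -0.135 ,  0.1076]), array([181., 213.]))
scene
 lug_hole
 (0.84, array([0.6154, 0.1687, 0.06  ]), array([356., 205.]))
scene
 cheek_hole
 (0.67, array([0.5539, 0.1985, 0.1066]), array([344., 169.]))
scene
 cheek
 (0.76, array([0.5561, 0.1997, 0.1008]), array([345., 171.]))
top
 drift_head
 (0.84, array([ 0.4057, -0.1242,  0.1297]), array([362., 287.]))
 (0.83, array([ 0.6562, -0.1128,  0.1288]), array([351., 143.]))
 (0.78, array([ 0.547 , -0.211 ,  0.1517]), array([413., 204.]))
 (0.78, array([ 0.4538, -0.2423,  0.132 ]), array([428., 258.]))
top
 lug_hole
top
 cheek_hole
top
 cheek
 (0.83, array([0.5183, 0.1998, 0.1103]), array([176., 225.]))
{'time_s': 0.5, 'joint_pos': array([-1.43832745e+00,  1.80821515e-01,  1.60704897e+00, -1.96471030e-05,
        1.35378603e+00, -2.06327701e-01]), 'joint_velocities': array([ 1.38174404e-03, -3.53920713e-05,  8.51898710e-04,  6.15757472e-04,
        2.26146763e-03, -1.03042183e-03]), 'effort': array([-1.91052222e-04, -4.33453381e+01, -3.41874433e+01,  7.03104213e-02,
        3.20512662e-02, -2.70290013e-05]), 'tcp_pos': array([ 0.19109714, -0.54230699,  0.23867865]), 'ee_rot': array([ 9.85686030e-01,  1.68591365e-01, -8.40765193e-06, -3.22623331e-05]), 'contact_force': array([-1.098824  ,  1.35033327,  0.29343111]), 'wrist_torque': array([-0.00205683,  0.01574519,  0.02066834]), 'gripper_width': 0.0879590223901279}
```

View pics/top.png

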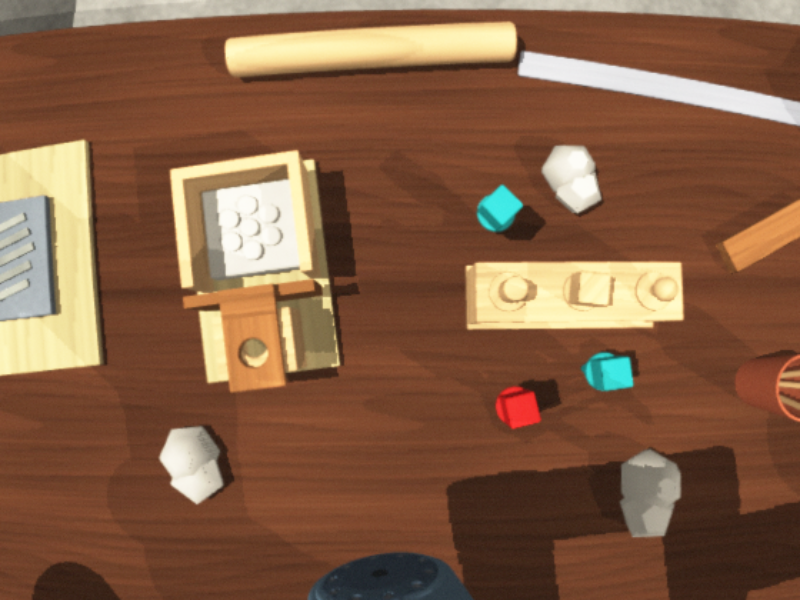

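View pics/a.png

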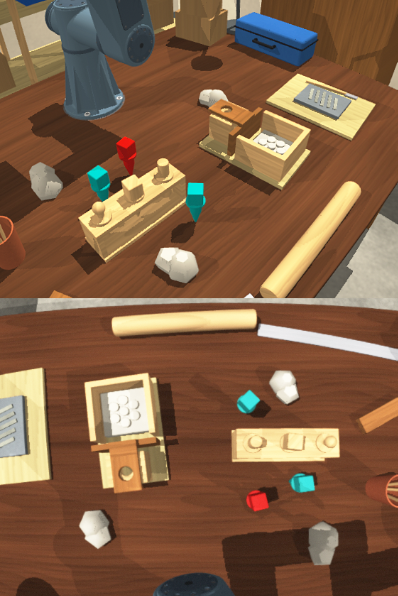

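The two pictures show the rack at top (465–683, 262–328), with round heads at (515,290) and (660,290). The square natural-wood head is in the middle at (594,290). The look-alikes are turquoise at (500,208) and (610,372), and red at (518,408). The tongue hole is at (254,352). I choose the middle rack head, and will hover over it for a close crop.

```bash
python3 - <<'E'
from h import *
from scipy.spatial.transform import Rotation as R
for z in (.14,.16,.18): print(z,'head top',pix('top',594/800*560,288/600*420,z).round(4))
print('head scene px for z', [proj('scene',pix('top',594*.7,288*.7,z)).round(0) for z in (.12,.14,.16,.18)])
print('tongue hole',pix('top',254*.7,352*.7,.11).round(4),pix('scene',228/.71,107/.71,.11).round(4))
print('tongue edges',pix('top',221*.7,300*.7,.11),pix('top',231*.7,389*.7,.11),pix('top',287*.7,384*.7,.11))
print('rack',[pix('top',a*.7,b*.7,.12).round(3) for a,b in((475,262),(683,262),(683,319))])
s=state();M=R.from_quat(s['ee_rot']).as_matrix();C=np.array(get_calibration('wrist')['cam_to_world'])
print(M.round(3));print('cam in tool',(M.T@(C[:3,3]-s['tcp_pos'])).round(3),(M.T@C[:3,:3]).round(2))
print(get_calibration('wrist')['fx'])
E
```

```text
0.14 head top [ 0.5514 -0.2199  0.14  ]
0.16 head top [ 0.5497 -0.2126  0.16  ]
0.18 head top [ 0.5481 -0.2054  0.18  ]
head scene px for z [array([183., 272.]), array([185., 261.]), array([186., 250.]), array([188., 239.])]
tongue hole [0.4804 0.1967 0.11  ] [0.4781 0.2096 0.11  ]
tongue edges [0.5459973  0.23867213 0.11      ] [0.43454597 0.22626451 0.11      ] [0.44024523 0.15558506 0.11      ]
rack [array([ 0.587, -0.079,  0.12 ]), array([ 0.585, -0.345,  0.12 ]), array([ 0.513, -0.342,  0.12 ])]
[[ 0.943  0.332 -0.   ]
 [ 0.332 -0.943  0.   ]
 [-0.    -0.    -1.   ]]
cam in tool [ 0.084  0.001 -0.146] [[ 0.   -0.95 -0.32]
 [ 1.    0.    0.  ]
 [ 0.   -0.32  0.95]]
332.1834905783912
```

Call:
{"name": "arm_command", "arguments": {"rows": [[[0.597,-0.256,-0.042,0,0,-0.616,88],[0.597,-0.256,-0.042,0,0,-0.616,88],[0.597,-0.256,-0.042,0,0,-0.616,88],[0.597,-0.256,-0.042,0,0,-0.616,88],[0.597,-0.256,-0.042,0,0,-0.616,88],[0.597,-0.256,-0.042,0,0,-0.616,88],[0.597,-0.256,-0.042,0,0,-0.616,88],[0.597,-0.256,-0.042,0,0,-0.616,88]]], "newtons": 50}}

```text
time_s: 1.17
tcp_pos: [0.4371, -0.3155, 0.2607]
ee_rot: [0.782, 0.623, 0.0, 0.0]
contact_force: [0.4, -0.3, -0.9]
gripper_width: 0.0875
```

```bash
cat >> h.py <<'E'
from scipy.spatial.transform import Rotation as R
def go(p,phi):
    "scaled row for TCP p, tool down, tool x at world angle phi (deg)"
    s=state();Q=R.from_quat(s['ee_rot']);c,n=np.cos(np.radians(phi)),np.sin(np.radians(phi))
    T=R.from_matrix(np.array([[c,n,0],[n,-c,0],[0,0,-1]]))
    print('t',s['time_s'].__round__(2) if 0 else round(s['time_s'],2),'tcp',s['tcp_pos'].round(4),'F',s['contact_force'].round(1),'w',round(s['gripper_width'],4),'phi',np.degrees(np.arctan2(*Q.as_matrix()[[1,0],0])).round(2))
    print('row',(Q.inv().apply(np.array(p)-s['tcp_pos'])/.75).round(4),((Q.inv()*T).as_rotvec()/2).round(4))
E
python3 -c "
from h import *
go([.55,-.212,.27],90)"
```

```text
t 1.17 tcp [ 0.4371 -0.3155  0.2607] F [ 0.4 -0.3 -0.9] w 0.0875 phi 77.05
row [ 0.1682  0.1158 -0.0124] [ 0.0003  0.0002 -0.113 ]
```

Call:
{"name": "arm_command", "arguments": {"rows": [[[0.15,0.1,-0.012,0,0,-0.09,88],[0.15,0.1,-0.012,0,0,-0.09,88],[0.15,0.1,-0.012,0,0,-0.09,88],[0.15,0.1,-0.012,0,0,-0.09,88],[0.15,0.1,-0.012,0,0,-0.09,88],[0.15,0.1,-0.012,0,0,-0.09,88],[0.15,0.1,-0.012,0,0,-0.09,88]]]}}

```text
time_s: 1.75
tcp_pos: [0.5338, -0.2258, 0.2689]
ee_rot: [0.726, 0.688, -0.0, -0.0]
contact_force: [0.1, -0.4, -0.4]
gripper_width: 0.0878
```

```bash
python3 - <<'E'
from h import *
go([.55,-.212,.27],90)
im=snap('wrist');print(*spots('wrist','drift_head'),sep='\n')
u=proj('wrist',[.55,-.212,.16]);print(u)
x,y=u.astype(int); x0=max(0,min(x-140,280));y0=max(0,min(y-105,210))
print(x0,y0);cv2.imwrite('pics/w1.png',cv2.resize(im[y0:y0+210,x0:x0+280,::-1],None,fx=2.5,fy=2.5))
E
```

```text
t 1.75 tcp [ 0.5338 -0.2258  0.2689] F [ 0.1 -0.4 -0.4] w 0.0878 phi 86.96
row [ 0.0195  0.0206 -0.0015] [-0.0005  0.0001 -0.0265]
(0.84, array([ 0.5505, -0.2148,  0.1541]), array([304., 189.]))
(0.8, array([ 0.4503, -0.2489,  0.1291]), array([195., 223.]))
(0.75, array([ 0.6569, -0.1155,  0.1296]), array([434.,  52.]))
(0.69, array([ 0.4194, -0.1321,  0.126 ]), array([140.,  91.]))
[303.83557304 187.5346571 ]
163 82
```

View pics/w1.png

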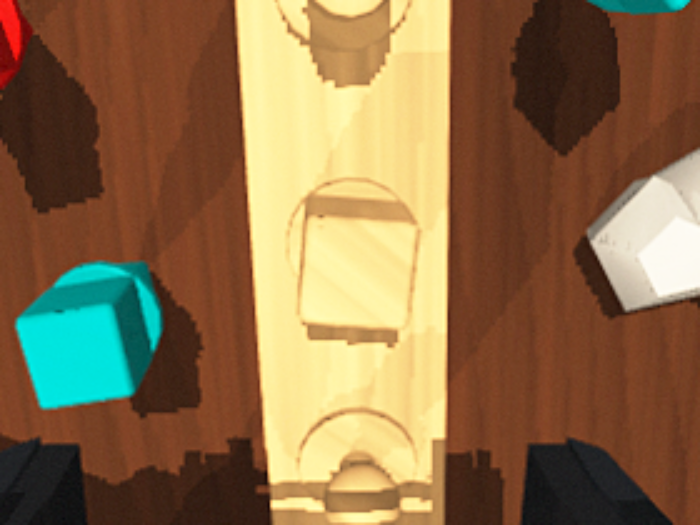

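The close crop confirms a plain wooden square head, with top-face corners at about (307,216), (418,224), (408,330) and (299,324). The turquoise look-alike is at (90,340), clear to the side.

```bash
python3 - <<'E'
from h import *
c=np.array([(307,216),(418,224),(408,330),(299,324)])/2.5+[163,82]
for z in(.15,.16,.165):
  P=np.array([pix('wrist',*p,z) for p in c])
  e=np.roll(P,-1,0)-P
  print(z,P.mean(0).round(4),np.linalg.norm(e,axis=1).round(4),(np.degrees(np.arctan2(e[:,1],e[:,0]))%90).round(1))
  print(proj('top',P.mean(0))/.7, proj('scene',P.mean(0)))
E
```

```text
0.15 [ 0.5523 -0.2185  0.15  ] [0.0361 0.0366 0.037  0.0371] [82.8 84.2 83.7 82.9]
[595.78007912 286.52908147] [185.03512045 256.58232866]
0.16 [ 0.5518 -0.2157  0.16  ] [0.0347 0.0352 0.0356 0.0357] [82.8 84.2 83.7 82.9]
[596.43703658 286.24355499] [185.46927922 251.39327881]
0.165 [ 0.5515 -0.2142  0.165 ] [0.0341 0.0345 0.0349 0.035 ] [82.8 84.2 83.7 82.9]
[596.77310957 286.09748007] [185.68961562 248.77348884]
```

Call:
{"name": "arm_command", "arguments": {"rows": [[[0.014,0.023,0.092,0,0,0.031,88],[0.014,0.023,0.092,0,0,0.031,88],[0.014,0.023,0.092,0,0,0.031,88],[0.014,0.023,0.092,0,0,0.031,88]]]}}

```text
time_s: 2.18
tcp_pos: [0.5508, -0.2156, 0.1988]
ee_rot: [0.747, 0.665, -0.001, -0.002]
contact_force: [-0.4, -0.5, 0.3]
gripper_width: 0.0885
```

```bash
python3 - <<'E'
from h import *
go([.5517,-.2165,.20],83.4)
im=snap('wrist');a=snap('scene');print(*spots('wrist','drift_head')[:2],sep='\n')
u=proj('wrist',[.5517,-.2165,.155]);x,y=u.astype(int);x0=x-70;y0=max(0,min(y-75,270));print(u,x0,y0)
A=cv2.resize(im[y0:y0+150,x0:x0+140],None,fx=4,fy=4,interpolation=3)[:,:400+160]
B=cv2.resize(a[210:310,155:215],None,fx=4,fy=4,interpolation=3)
cv2.imwrite('pics/w2.png',np.hstack([A,np.pad(B,((0,200),(0,0),(0,0)))])[:,:,::-1])
E
```

```text
t 2.18 tcp [ 0.5508 -0.2156  0.1988] F [-0.4 -0.5  0.3] w 0.0885 phi 83.42
row [-0.0011  0.0013 -0.0016] [-0.002  -0.0008  0.0002]
(0.86, array([ 0.687 , -0.1267,  0.1209]), array([478.,  62.]))
(0.74, array([ 0.4454, -0.2384,  0.1172]), array([149., 256.]))
[281.5199617  235.69243976] 211 160
```

View pics/w2.png

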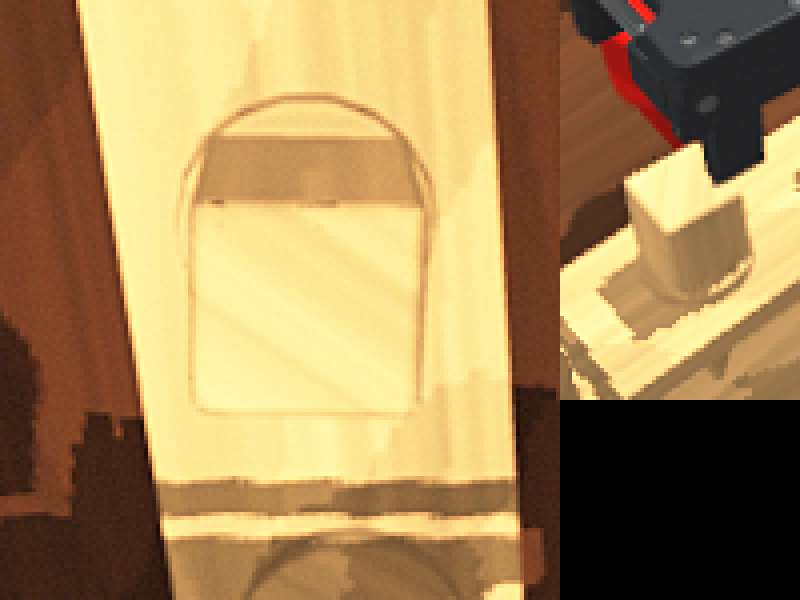

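Picture 4: the head's top face spans x 191–422 and y 203–411, with its rear foot edge at (207–405, 137) and the collar arc around it. It is square to the jaws.

```bash
python3 - <<'E'
from h import *
f=lambda l:np.array(l)/4+[211,160]-.5
top=f([(193,203),(422,205),(421,410),(191,411)]);bot=f([(207,137),(405,137)])
for z in(.14,.145,.15,.155,.16):
  P=np.array([pix('wrist',*p,z) for p in top]);e=np.roll(P,-1,0)-P
  zb=z-.042;Q=np.array([pix('wrist',*p,zb) for p in bot])
  print(z,P.mean(0).round(4),np.linalg.norm(e,axis=1).round(4),(np.degrees(np.arctan2(e[:,1],e[:,0]))%90).round(1),'bot',np.linalg.norm(Q[1]-Q[0]).round(4),'offset',(Q.mean(0)-P[:2].mean(0))[:2].round(4), proj('scene',P.mean(0)).round(1))
E
```

```text
0.14 [ 0.5546 -0.2244  0.14  ] [0.038  0.0381 0.0404 0.0386] [82.9 85.  83.7 81.6] bot 0.0388 offset [ 0.0001 -0.0007] [183.8 263.2]
0.145 [ 0.5548 -0.2222  0.145 ] [0.0371 0.0372 0.0394 0.0377] [82.9 85.  83.7 81.6] bot 0.038 offset [ 0.0001 -0.001 ] [184.6 260.6]
0.15 [ 0.555 -0.22   0.15 ] [0.0362 0.0363 0.0384 0.0368] [82.9 85.  83.7 81.6] bot 0.0373 offset [ 0.0001 -0.0012] [185.3 257.9]
0.155 [ 0.5552 -0.2178  0.155 ] [0.0353 0.0354 0.0375 0.0359] [82.9 85.  83.7 81.6] bot 0.0365 offset [ 0.     -0.0015] [186.1 255.2]
0.16 [ 0.5553 -0.2156  0.16  ] [0.0344 0.0344 0.0365 0.0349] [82.9 85.  83.7 81.6] bot 0.0357 offset [ 0.     -0.0018] [186.8 252.5]
```

Call:
{"name": "arm_command", "arguments": {"rows": [[[-0.007,0.0055,0.03,0,0,0,88],[-0.007,0.0055,0.055,0,0,0,88],[-0.007,0.0055,0.075,0,0,0,88],[-0.007,0.0055,0.095,0,0,0,88],[-0.007,0.0055,0.11,0,0,0,88],[-0.007,0.0055,0.116,0,0,0,88],[-0.007,0.0055,0.116,0,0,0,88]]]}}

```text
time_s: 2.92
tcp_pos: [0.5559, -0.2211, 0.1133]
ee_rot: [0.746, 0.666, -0.0, -0.0]
contact_force: [-0.1, -0.1, 0.0]
gripper_width: 0.0881
```

Call:
{"name": "arm_command", "arguments": {"rows": [[[0,0,0,0,0,0,30],[0,0,0,0,0,0,30],[0,0,0,0,0,0,30],[0,0,0,0,0,0,30],[0,0,0,0,0,0,30],[0,0,0,0,0,0,30],[0,0,0,0,0,0,30]]], "newtons": 50}}

```text
time_s: 3.5
tcp_pos: [0.556, -0.2209, 0.1133]
ee_rot: [0.746, 0.666, -0.0, -0.0]
contact_force: [-1.4, 0.7, 0.6]
gripper_width: 0.0431
```

Call:
{"name": "arm_command", "arguments": {"rows": [[[0,0,0,0,0,0,30],[0,0,0,0,0,0,30],[0,0,0,0,0,0,30]]]}}

```text
time_s: 3.75
tcp_pos: [0.5546, -0.2208, 0.1133]
ee_rot: [0.746, 0.666, -0.001, -0.001]
contact_force: [-7.0, 0.5, 5.4]
gripper_width: 0.0378
```

```bash
python3 - <<'E'
from h import *
go([.5543,-.2209,.26],83.4)
b=snap('scene');cv2.imwrite('pics/g.png',cv2.resize(b[180:320,120:260,::-1],None,fx=4,fy=4,interpolation=3))
E
```

```text
t 3.75 tcp [ 0.5546 -0.2208  0.1133] F [-7.   0.5  5.4] w 0.0378 phi 83.48
row [-1.000e-04 -1.100e-03 -1.956e-01] [-0.0017 -0.0001  0.0007]
```

View pics/g.png

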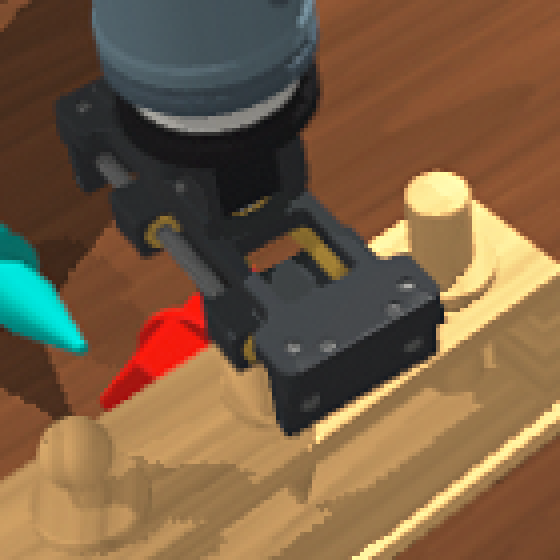

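Call:
{"name": "arm_command", "arguments": {"rows": [[[0,0,-0.01,0,0,0,30],[0,0,-0.03,0,0,0,30],[0,0,-0.06,0,0,0,30],[0,0,-0.09,0,0,0,30],[0,0,-0.13,0,0,0,30],[0,0,-0.17,0,0,0,30],[0,0,-0.21,0,0,0,30],[0,0,-0.21,0,0,0,30]]]}}

```text
time_s: 4.47
tcp_pos: [0.5589, -0.2225, 0.2786]
ee_rot: [0.746, 0.666, 0.002, 0.006]
contact_force: [0.8, -0.6, -0.1]
gripper_width: 0.0374
```

```bash
python3 - <<'E'
from h import *
im=snap('wrist');a=snap('scene')
cv2.imwrite('pics/l.png',cv2.resize(np.hstack([im[100:420,140:440],a[120:440,100:400][:300].copy() if 0 else np.pad(a[120:420,100:400],((0,20),(0,0),(0,0)))])[:,:,::-1],None,fx=1.33,fy=1.33))
b=snap('top')
for n in('top','scene','wrist'): print(n,spots(n,'cheek_hole'),spots(n,'lug_hole'),spots(n,'drift_head'))
cv2.imwrite('pics/box.png',cv2.resize(np.hstack([b[170:290,120:250],a[130:250,260:390]])[:,:,::-1],None,fx=3,fy=3,interpolation=3))
go([.45,.2,.26],96)
E
```

```text
top [(0.78, array([0.5224, 0.1971, 0.1132]), array([177., 223.]))] [(0.79, array([0.5948, 0.204 , 0.0548]), array([181., 186.]))] [(0.9, array([ 0.5575, -0.2034,  0.299 ]), array([445., 187.])), (0.65, array([ 0.3419, -0.2413,  0.0402]), array([411., 312.])), (0.61, array([ 0.7511, -0.1586,  0.0403]), array([364., 107.])), (0.59, array([ 0.4467, -0.1999,  0.0361]), array([389., 259.]))]
scene [(0.57, array([0.5548, 0.1956, 0.1015]), array([343., 171.]))] [(0.96, array([0.6174, 0.1704, 0.0615]), array([357., 205.]))] [(0.8, array([ 0.5691, -0.2286,  0.2678]), array([177., 212.])), (0.74, array([ 0.4556, -0.2082,  0.0478]), array([165., 263.])), (0.74, array([ 0.7619, -0.1648,  0.0402]), array([298., 351.]))]
wrist [] [] [(0.93, array([ 0.3342, -0.2417,  0.0325]), array([106., 208.])), (0.86, array([ 0.5565, -0.2074,  0.3108]), array([281., 298.])), (0.59, array([ 0.4464, -0.1995,  0.029 ]), array([190., 163.])), (0.59, array([ 0.7464, -0.1549,  0.0272]), array([448.,  94.]))]
t 5.07 tcp [ 0.5559 -0.2208  0.2702] F [ 0.8  0.2 -1.6] w 0.0375 phi 83.47
row [ 0.5414 -0.2041  0.0139] [-0.0004 -0.0003 -0.1094]
```

View pics/box.png

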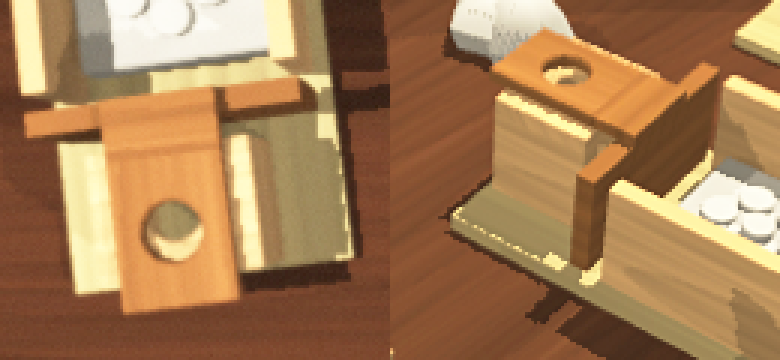

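View pics/l.png

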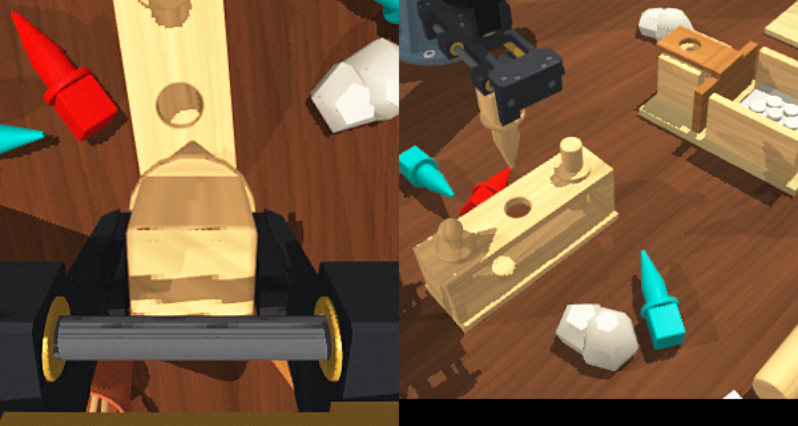

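Picture 5 shows the jaws closed on the head. In pictures 6 and 7 the drift hangs upright, point down, in the jaws. The loose coloured look-alikes have toppled where they stood. The tongue hole is at crop (172,232) in the top view and (566,71) in the scene view.

```bash
python3 - <<'E'
from h import *
b=np.array
print('hole top',pix('top',177.0,247,.11).round(4),'scene',pix('scene',318.5,153.5,.11).round(4))
print('tongue corners top',[pix('top',120+x/3,170+y/3,.11).round(4) for x,y in((122,313),(240,298),(105,150),(218,140))])
print('tongue corners scene',[pix('scene',260+(x-390)/3,130+y/3,.11).round(4) for x,y in((490,67),(543,28),(625,137))])
s=state();t=s['tcp_pos']
f=lambda p:b(p)/1.33+[140,100]
for nm,l in(('topedge',[(127,228),(257,228)]),('foot',[(139,178),(245,178)])):
  for dz in(-.02,0,.02,.03,.04):
    P=[pix('wrist',*f(p),t[2]+dz) for p in l];print(nm,dz,np.linalg.norm(P[1]-P[0]).round(4),((P[0]+P[1])/2-t)[:2].round(4))
E
```

```text
hole top [0.4793 0.1982 0.11  ] scene [0.4811 0.1974 0.11  ]
tongue corners top [array([0.4309, 0.2282, 0.11  ]), array([0.4393, 0.1572, 0.11  ]), array([0.528 , 0.2381, 0.11  ]), array([0.533 , 0.1697, 0.11  ])]
tongue corners scene [array([0.4389, 0.1607, 0.11  ]), array([0.4322, 0.2267, 0.11  ]), array([0.5628, 0.1678, 0.11  ])]
topedge -0.02 0.0551 [-0.0008 -0.0098]
topedge 0 0.0485 [0.0004 0.0014]
topedge 0.02 0.0418 [0.0017 0.0126]
topedge 0.03 0.0385 [0.0024 0.0182]
topedge 0.04 0.0352 [0.003  0.0238]
foot -0.02 0.0431 [0.0017 0.013 ]
foot 0 0.0379 [0.0027 0.0215]
foot 0.02 0.0327 [0.0037 0.0299]
foot 0.03 0.0301 [0.0042 0.0342]
foot 0.04 0.0275 [0.0046 0.0384]
```

Call:
{"name": "arm_command", "arguments": {"rows": [[[0.04,-0.012,0,0,0,-0.01,30],[0.09,-0.026,0,0,0,-0.02,30],[0.14,-0.04,0,0,0,-0.035,30],[0.19,-0.055,0,0,0,-0.05,30],[0.24,-0.069,0,0,0,-0.065,30],[0.29,-0.084,0,0,0,-0.08,30],[0.34,-0.098,0,0,0,-0.09,30],[0.39,-0.112,0,0,0,-0.1,30]]]}}

```text
time_s: 5.73
tcp_pos: [0.5052, 0.081, 0.2709]
ee_rot: [0.676, 0.737, 0.0, 0.0]
contact_force: [0.0, 0.1, -1.4]
gripper_width: 0.0375
```

```bash
python3 -c "
from h import *
camera('top')
go([.4855,.1985,.245],96.7)"
```

```text
t 5.78 tcp [0.5036 0.0873 0.271 ] F [-2.   4.8 -0.8] w 0.0377 phi 95.29
row [ 0.1496 -0.0104  0.0353] [ 0.     -0.0023 -0.0123]
```

Call:
{"name": "arm_command", "arguments": {"rows": [[[0.045,-0.004,0.005,0,0,-0.004,30],[0.085,-0.007,0.015,0,0,-0.008,30],[0.12,-0.01,0.025,0,0,-0.012,30],[0.145,-0.012,0.032,0,0,-0.016,30],[0.158,-0.013,0.035,0,0,-0.016,30],[0.16,-0.013,0.035,0,0,-0.016,30],[0.16,-0.013,0.035,0,0,-0.016,30],[0.16,-0.013,0.035,0,0,-0.016,30]]]}}

```text
time_s: 6.45
tcp_pos: [0.4864, 0.1971, 0.2449]
ee_rot: [0.664, 0.747, 0.0, 0.0]
contact_force: [0.0, -0.6, -1.3]
gripper_width: 0.0374
```

```bash
python3 - <<'E'
from h import *
camera('top')
go([.4855,.1985,.245],96.7)
s=state();w=snap('wrist');a=snap('scene')
M=R.from_quat(s['ee_rot']).as_matrix();tip=s['tcp_pos']+M[:,2]*(.109-.0135)
print('tip',tip.round(4),'wrist px',proj('wrist',tip),'scene px',proj('scene',tip),'hole px wrist',proj('wrist',[.480,.198,.11]),'scene',proj('scene',[.48,.198,.11]))
cv2.imwrite('pics/h.png',cv2.resize(np.hstack([w[60:260,180:380],a[80:280,240:440]])[:,:,::-1],None,fx=2,fy=2,interpolation=3))
E
```

```text
t 6.5 tcp [0.4865 0.1969 0.2449] F [-0.8  0.5 -1.3] w 0.0377 phi 96.68
row [ 0.0023 -0.001  -0.0001] [ 0.0004  0.0002 -0.0001]
tip [0.4865 0.1969 0.1494] wrist px [284.40896425 211.24438957] scene px [321.25485464 139.86618557] hole px wrist [277.12542585 194.47983092] scene [318.31922691 153.18564767]
```

View pics/h.png

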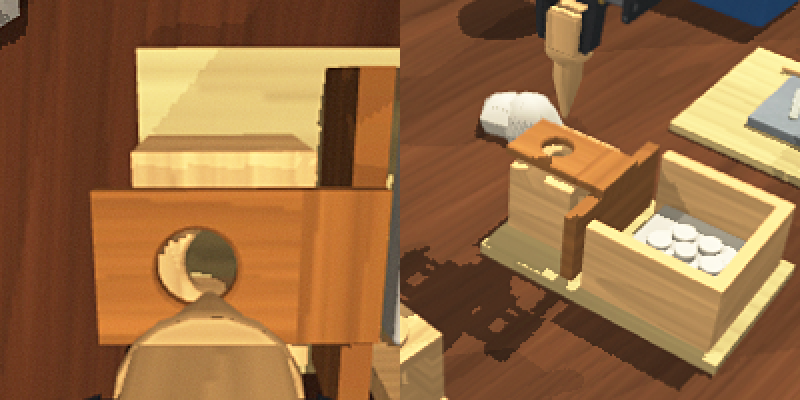

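Picture 8: in the wrist view the tongue hole is centred at crop (197,265) with the lug crescent on its left side. The tip is at (209,291). The scene view shows the tip above the hole at (567,118).

```bash
python3 - <<'E'
from h import *
k=lambda n,p,z:pix(n,*p,z).round(4)
print('hole w',k('wrist',(278.5,192.5),.11),'s',k('scene',(319,153.5),.11))
for z in(.14,.145,.149,.153):print('tip',z,k('wrist',(284.5,205.5),z),k('scene',(323.5,139.),z))
print('tongue side edges wrist',[k('wrist',(180+x/2,60+y/2),.11) for x,y in((91,191),(385,190),(98,344))])
E
```

```text
hole w [0.481  0.1999 0.11  ] s [0.4818 0.1982 0.11  ]
tip 0.14 [0.4864 0.1984 0.14  ] [0.4791 0.2137 0.14  ]
tip 0.145 [0.4862 0.2    0.145 ] [0.4837 0.208  0.145 ]
tip 0.149 [0.4861 0.2013 0.149 ] [0.4874 0.2033 0.149 ]
tip 0.153 [0.4859 0.2026 0.153 ] [0.4911 0.1987 0.153 ]
tongue side edges wrist [array([0.4328, 0.227 , 0.11  ]), array([0.5563, 0.2421, 0.11  ]), array([0.4402, 0.1573, 0.11  ])]
```

Call:
{"name": "arm_command", "arguments": {"rows": [[[0,0,0.008,0,0,0,30],[0,0,0.02,0,0,0,30],[-0.001,0,0.032,0,0,0,30],[-0.001,0,0.044,0,0,0,30],[0,0,0.055,0,0,0,30],[0,0,0.065,0,0,0,30],[0,0,0.075,0,0,0,30],[0,0,0.08,0,0,0,30]]], "newtons": 55}}

```text
time_s: 7.27
tcp_pos: [0.4852, 0.1979, 0.183]
ee_rot: [0.664, 0.748, -0.001, -0.001]
contact_force: [0.8, 0.0, -1.4]
gripper_width: 0.0375
```

Call:
{"name": "arm_command", "arguments": {"rows": [[[0,0,0.007,0,0,0,30],[0,0.001,0.014,0,0,0,30],[0,0.002,0.02,0,0,0,30],[0.0005,0.003,0.026,0,0,0,30],[0.001,0.004,0.032,0,0,0,30],[0.001,0.0055,0.038,0,0,0,30],[0.0015,0.007,0.044,0,0,0,30],[0.0015,0.007,0.044,0,0,0,30]]]}}

```text
time_s: 7.93
tcp_pos: [0.49, 0.1987, 0.1502]
ee_rot: [0.664, 0.748, -0.002, -0.0]
contact_force: [-0.9, -4.5, -2.8]
gripper_width: 0.0377
```

Call:
{"name": "arm_command", "arguments": {"rows": [[[-0.001,0,0.005,0,0,0,30],[-0.0015,0,0.01,0,0,0,30],[-0.0015,0.0005,0.015,0,0,0,30],[-0.0015,0.001,0.02,0,0,0,30],[-0.0015,0.001,0.024,0,0,0,30],[-0.0015,0.001,0.027,0,0,0,30],[-0.0015,0.001,0.029,0,0,0,30],[-0.0015,0.001,0.029,0,0,0,30]]]}}

```text
time_s: 8.6
tcp_pos: [0.4911, 0.1982, 0.1291]
ee_rot: [0.664, 0.748, -0.001, -0.0]
contact_force: [-2.9, -4.0, -1.5]
gripper_width: 0.0377
```

Low forces and close to home; press the last few mm until the collar seats.

Call:
{"name": "arm_command", "arguments": {"rows": [[[0,0,0.002,0,0,0,30],[0,0,0.003,0,0,0,30],[0,0,0.004,0,0,0,30],[0,0,0.005,0,0,0,30],[0,0,0.005,0,0,0,30]]]}}

```text
time_s: 9.02
tcp_pos: [0.4912, 0.1982, 0.1257]
ee_rot: [0.664, 0.748, -0.001, -0.0]
contact_force: [-4.2, -4.6, -0.4]
gripper_width: 0.0377
```

```bash
python3 - <<'E'
from h import *
go([.4914,.2,.1245],96.7)
w=snap('wrist');a=snap('scene')
cv2.imwrite('pics/i.png',cv2.resize(np.hstack([w[60:320,150:410],a[50:310,230:490]])[:,:,::-1],None,fx=1.53,fy=1.53,interpolation=3))
E
```

```text
t 9.02 tcp [0.4912 0.1982 0.1257] F [-4.2 -4.6 -0.4] w 0.0377 phi 96.77
row [0.0023 0.0005 0.0016] [-0.0008  0.0004  0.0006]
```

View pics/i.png

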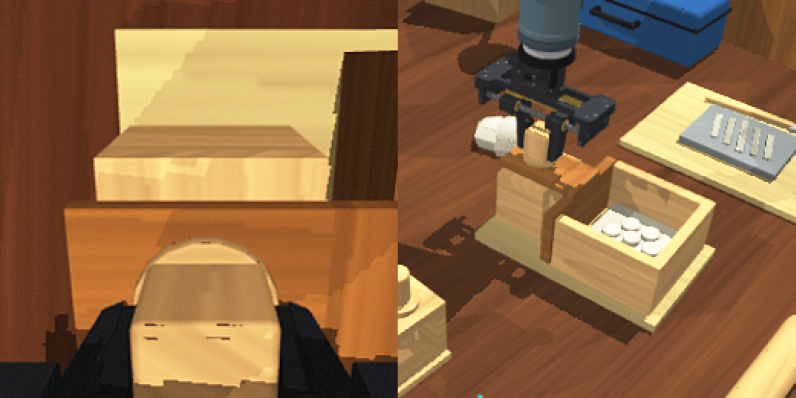

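Picture 9 shows the drift in the holes and the wall nearly against the box. There is no vertical resistance yet, so the collar may not be seated; I keep pressing gently.

Call:
{"name": "arm_command", "arguments": {"rows": [[[0,0.0005,0.001,0,0,0,30],[0,0.001,0.002,0,0,0,30],[0,0.001,0.003,0,0,0,30],[0,0.001,0.003,0,0,0,30]]]}}

```text
time_s: 9.45
tcp_pos: [0.492, 0.1983, 0.1235]
ee_rot: [0.664, 0.748, -0.001, -0.0]
contact_force: [-2.7, -3.8, 1.1]
gripper_width: 0.0375
```

Call:
{"name": "arm_command", "arguments": {"rows": [[[0,0.0005,0.001,0,0,0,30],[0,0.001,0.002,0,0,0,30],[0,0.001,0.003,0,0,0,30],[0,0.001,0.003,0,0,0,30]]]}}

```text
time_s: 9.78
tcp_pos: [0.4945, 0.1985, 0.1232]
ee_rot: [0.664, 0.748, 0.001, 0.001]
contact_force: [-3.6, -3.4, 9.5]
gripper_width: 0.0377
```

Seated: z stalled with upward force. Now a nudge towards the box to take up the hole clearance.

Call:
{"name": "arm_command", "arguments": {"rows": [[[0,0.001,0,0,0,0,30],[0,0.002,0,0,0,0,30],[0,0.003,0,0,0,0,30],[0,0.003,0,0,0,0,30]]]}}

```text
time_s: 10.12
tcp_pos: [0.4952, 0.1986, 0.1231]
ee_rot: [0.664, 0.748, -0.001, -0.0]
contact_force: [-10.5, -6.1, 15.4]
gripper_width: 0.0374
```

Call:
{"name": "arm_command", "arguments": {"rows": [[[0,-0.003,0,0,0,0,56],[0,-0.003,0,0,0,0,56],[0,-0.003,-0.001,0,0,0,56],[0,-0.003,-0.003,0,0,0,56],[0,-0.003,-0.003,0,0,0,56]]]}}

```text
time_s: 10.53
tcp_pos: [0.4937, 0.199, 0.124]
ee_rot: [0.664, 0.748, 0.0, 0.0]
contact_force: [0.1, -0.1, -0.5]
gripper_width: 0.0559
```

Call:
{"name": "arm_command", "arguments": {"rows": [[[0,0,-0.01,0,0,0,56],[0,0,-0.03,0,0,0,56],[0,0,-0.05,0,0,0,56],[0,0,-0.08,0,0,0,56],[0,0,-0.11,0,0,0,56],[0,0,-0.14,0,0,0,56],[0,0,-0.15,0,0,0,56],[0,0,-0.15,0,0,0,56]]]}}

```text
time_s: 11.2
tcp_pos: [0.4947, 0.1991, 0.2389]
ee_rot: [0.664, 0.748, 0.002, 0.002]
contact_force: [0.2, 0.1, 0.7]
gripper_width: 0.0559
```

```bash
python3 - <<'E'
from h import *
go([.4914,.2,.1245],96.7)
w=snap('wrist');a=snap('scene')
for n in('wrist','scene'):print(spots(n,'drift_head')[:2],spots(n,'cheek'))
cv2.imwrite('pics/j.png',cv2.resize(np.hstack([w[80:340,150:410],np.repeat(np.repeat(a[110:240,280:410],2,0),2,1)])[:,:,::-1],None,fx=1.53,fy=1.53,interpolation=3))
E
```

```text
t 11.2 tcp [0.4947 0.1991 0.2389] F [0.2 0.1 0.7] w 0.0559 phi 96.77
row [ 0.0016 -0.0051  0.1525] [ 0.0025 -0.0002  0.0006]
[(0.87, array([0.4913, 0.2054, 0.1618]), array([284., 212.])), (0.57, array([ 0.4203, -0.1531,  0.0099]), array([208., 400.]))] [(0.91, array([0.5384, 0.2213, 0.1039]), array([342., 179.]))]
[(0.77, array([ 0.4545, -0.2062,  0.0463]), array([166., 263.])), (0.75, array([ 0.3441, -0.2495,  0.0382]), array([117., 247.]))] [(0.83, array([0.5631, 0.1946, 0.1025]), array([346., 173.]))]
```

View pics/j.png

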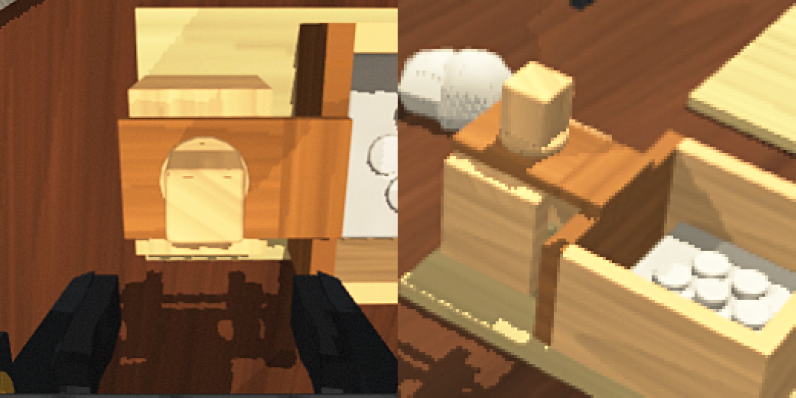

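Picture 10: the drift stands upright with its collar on the tongue, and the wall is against the box side ends. As a last check I measure how far the tongue has moved.

```bash
python3 - <<'E'
from h import *
w=snap('wrist')
for p,q in(((120,121),(.4328,.227)),((127,239),(.4402,.1573))):
  P=pix('wrist',150+p[0]/1.53,80+p[1]/1.53,.11);print(P.round(4),'slide mm',((P[:2]-q)@[.993,.118]*1e3).round(1))
P=np.array([pix('wrist',150+x/1.53,80+y/1.53,.160) for x,y in((169,169),(245,169),(242,242),(167,242))]);print('head top',P.mean(0).round(4),np.linalg.norm(np.roll(P,-1,0)-P,axis=1).round(4))
E
```

```text
[0.4427 0.2279 0.11  ] slide mm 9.9
[0.4512 0.1598 0.11  ] slide mm 11.2
head top [0.492 0.203 0.16 ] [0.0342 0.0358 0.0355 0.0358]
```

```bash
python3 -c "
from cell import *
close_job()"
```

```text
the job is handed in; nothing more can be done
```

The square-headed drift is standing fully home in both holes of the casting box, let go, with the sliding wall closed. I handed the job in at about 11 s on the robot's clock; `close_job` reports no verdict.

**What I did:** I took the drift from the middle hole of the rack and started its tip midway between the two hole centres. I then lowered it while moving towards the box. The collar seated with about 10–15 N of upward force and the height stalled. A small nudge towards the box took up the remaining play before I opened the jaws and backed off.

**Last checks:**
- **Wall:** the tongue had slid about 10–11 mm, which fits the stated 9–12 mm offset. I did not see the holes' alignment directly, because the collar covers them.
- **Drift:** in the pictures it stands upright with its collar on the tongue. Its head is within about 3 mm of where I estimate the lug hole's axis to be.
- **Contact:** the gripper is clear of everything, and the highest force in any reading I took was about 20 N at the wrist.

**What disagreed:**
- The hanging drift seemed tilted about 3° in the jaws before insertion, which caused only about 4–6 N of side force.
- The red and turquoise look-alikes toppled early in the run. I never aimed at them and felt no contact; in the later pictures they lie on the table near where they stood.

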